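# Load the solder reel into the stand's J-slots

## Task

Put the blue reel of solder into the solder stand. Feed its spindle in through the open front of the two J-shaped slots, back under the lips and down, until the spindle is resting fully home at the bottom of both slots with one end in each, then let go of it. Leave the other things on the desk where they are.

Things in the scene. Friction and masses are not known exactly. Their poses are not given: they have to be found in the camera images.
- reel: reel of solder, 0.25 to 0.5 kg, with a spindle fixed through it along the body's y axis; both ends alike. It lies on a flat of its two blue hexagonal flanges: 64 mm across flats, 74 over corners, 4 thick, 68 over their outsides. Between them (60 mm clear) the grey winding is a cylinder 54 mm in diameter, to be gripped across from above. Origin 32 mm below the spindle's middle as it lies; z up
- reel_center (a point): the middle of the reel on the spindle's axis, midway between the flanges, 32 mm above the desk at the start; axes as the reel's. The spindle is a steel rod of 10 mm diameter along y, level, with black end caps of 18 mm diameter: 134 mm between the caps, 146 mm overall, caps included
- stand: solder stand, fixed to the desk: dark grey base plate 150 (x) by 160 (y) mm, its top 10 mm above the desk, and two upright aluminium plates across y = +58 and -58 mm, 4 mm thick, 112 mm clear between them, x = -40 to +26 mm, top edge 101 mm above the desk; nothing else stands between or behind them. Origin on the desk below the seats; x to the back, open front at -x, roughly towards the robot
- mouth (a point): point in the open front of the slots, midway between the plates, x = -40 mm of the stand, 80 mm above the desk. From here each plate's slot runs level to the back, 18 mm high, between a ledge 71 mm above the desk and the underside (89 mm) of a 12 mm thick lip; lip and ledge have rounded front ends. Axes as the stand's
- seat (a point): where the spindle's middle lies when fully home: x = 0 of the stand, 62 mm above the desk, midway between the plates; axes as the stand's. The level slot ends at a back wall at x = +7 mm, where it turns down behind the ledge (which ends, rounded, at x = -7 mm) into a seat 14 mm wide with its bottom 57 mm above the desk. The lip covers the seat: no way in from above
- mug: white spotted mug, 82 mm across, 91 mm high, 114 mm over its handle; origin at the centre of its underside; a bystander behind the work, to be left where it is
- driver: small screwdriver with an orange handle lying on the desk, 100 mm long, 16 mm thick; origin at its middle; a bystander in front, to be left where it is

How it is judged:
At the end, for the whole second after the job is handed in: the reel hangs at rest in the stand, released, its spindle at the bottom of both slots: its middle within 5 mm front to back, 12 mm sideways and 4 mm in height of the seat point, and the spindle within 0.08 rad of the line through the two seats (x of reel_center in the frame of seat between -0.005 and 0.005 m and y of reel_center in the frame of seat between -0.012 and 0.012 m and z of reel_center in the frame of seat between -0.004 and 0.004 m and angle between the y axis of reel and the y axis of stand, either way round below 0.08 rad and contact force between the fingers and reel below 0.1 N and linear speed of reel below 0.02 m/s); the robot touches nothing.
It fails at once if the mug or the screwdriver has been moved more than 40 mm (distance of any of mug, driver from where it was at the start of the episode above 0.04 m).
It also fails if it takes over 40 s, if anything falls off the work surface, if the arm or the gripper's body presses on something with over 40 N, if the wrist force passes 120 N, or if a joint passes its speed limit or range.

## Robot

A 6-joint arm with a two-finger parallel gripper is mounted at the origin on a cart in front of the work surface, level with it; the furniture and walls round the work are solid. World frame = base frame: x ahead of the robot, y to its left, z up, the work surface at z = 0. Lengths are in m, angles in rad, forces in N, time in s.
With the tool pointing down it reaches from about 0.425 to 1.125 m from the base axis. Payload 14.9 kg.
Tool frame: the origin (TCP) lies on the centre line of the jaws, within the pads' length; the fingertips stand 8 mm ahead of it and the grasp point (between the pads) lies 11 mm behind it; z points along the fingers, y is the line along which they close (so a half turn about z gives the same grasp; the last joint's range is limited). The gripper opens to 91 mm and grips with 3 to 60 N. Pads are 32 mm wide; open, the fingers measure 118 mm over their backs; the gripper's body (76 mm by 178 mm) begins 60 mm behind the grasp point.
Start: joints at [1.283, 0.379, 1.734, -0, 1.028, -0.033], TCP at [0.176, 0.677, 0.222] pointing down, gripper open.
Joint ranges: [-2.77, 2.77], [-0.74, 2.19], [0, 2.66], [-1.06, 4.2], [0.31, 2.87], [-3.08, 3.08]. Speed limits (rad/s): [1.89, 1.89, 2.39, 3.14, 3.14, 3.14].

## Interface

Orientations are given as a unit quaternion [x, y, z, w].
In Python, from workcell import manip, camera, camera_info, workorder gives the robot as it stands. Calls block until the motion is done:
- manip.goto(position, orientation): joint-space move of the TCP to a pose.
- manip.move_straight(position, vel=0.15, ori=None, max_force=None): straight line of the TCP; ori=None keeps the orientation; vel is the mean speed in m/s. With max_force (N) it stops when the force on the tool has changed by that much, and returns True; else False.
- manip.set_joints(angles): joint-space move.
- manip.set_gripper(opening): finger opening in m; the grip force is fixed at half the most; returns when the fingers have stopped.
- manip.hold(seconds).
- manip.ik(position, orientation): joint angles nearest the present ones, or None.
- manip.observe(): the state.
- camera(name): name is "scene" or "top" or "wrist"; returns (picture, depth): 420x560x3 uint8, red, green, blue; 420x560 float32, m along the optical axis (not along the pixel's ray), 0 where there is no reading.
- camera_info(name): a dict with "fx", "fy", "cx", "cy" (pixels), "distortion" ([k1, k2, p1, p2, k3] as OpenCV has them; the pictures are not rectified), "world_to_cam" (4x4, takes a point from world to camera coordinates); the wrist camera has in their place "T_tool_cam" (4x4, takes a point from camera to tool coordinates, whose origin is the TCP and whose axes are the flange's). Camera axes: x right, y up, looking along -z (the intrinsics and any distortion apply to the point x, -y, -z); pixel columns grow to the right and rows downward; lengths in m; the calibration is good to about 2 mm. A picture is of the moment at which its call begins: read the wrist's pose just before it. camera_info takes no time and is no camera call.
A pose or a line that the arm cannot do raises manip.PlanningError and nothing moves.
- workorder.job_done(): hands the job in; it is judged then, once.
The state is a dict: "t": time; "qpos": joint angles; "joint_velocities": joint speeds; "joint_torque": joint torques, N m; "tool_pos": TCP position; "tcp_rot": TCP orientation; "contact_force": force on the tool from outside, world axes, zero at the start; "torque": the same for the moment, N m; "width": finger opening in m; "grip_force": force on a finger pad.
Only numpy, scipy, OpenCV 4.12 (cv2) and the standard library are available. Lean on these libraries where they do the work, as an engineer would, in place of code of your own. Each camera call takes 0.05 s, during which the arm holds its last target. There are 200 camera calls.

## Working session

There is one attempt and no reset: what is moved stays moved. The work goes in short steps, each a Python script; the robot and the scene stay as the last script left them, time stands still between calls to the robot, and variables do not carry over. Pictures are saved under pics/ and viewed, at most 10 in all, crops included, and the job is handed in when it is done.

```bash
mkdir -p pics; cat > h.py <<'E'
import numpy as np, cv2
from scipy.spatial.transform import Rotation as R
from workcell import manip, camera, camera_info, workorder
def cam_pose(n, st=None):
    i=camera_info(n)
    if 'world_to_cam' in i: T=np.linalg.inv(np.array(i['world_to_cam']))
    else:
        W=np.eye(4); W[:3,:3]=R.from_quat(st['tcp_rot']).as_matrix(); W[:3,3]=st['tool_pos']
        T=W@np.array(i['T_tool_cam'])
    K=np.array([[i['fx'],0,i['cx']],[0,i['fy'],i['cy']],[0,0,1]]); return T,K,np.array(i['distortion'])
def rays(n,uv,st=None):
    T,K,D=cam_pose(n,st)
    p=cv2.undistortPoints(np.asarray(uv,float).reshape(-1,1,2),K,D).reshape(-1,2)
    d=np.c_[p[:,0],-p[:,1],-np.ones(len(p))]
    return T[:3,3], d@T[:3,:3].T
def onplane(n,uv,z,st=None):
    o,d=rays(n,uv,st); return o+d*((z-o[2])/d[:,2])[:,None]
def points(n,mask,dep,st=None):
    v,u=np.nonzero(mask&(dep>0)); o,d=rays(n,np.c_[u,v],st); return o+d*dep[v,u][:,None]
def save(p,f): cv2.imwrite('pics/'+f,p[:,:,::-1])
E
python3 - <<'E'
from h import *
for n in('scene','top'):
    p,d=camera(n); save(p,n+'0.png'); np.savez('pics/'+n+'0.npz',p=p,d=d)
s=manip.observe(); print(s['t'],s['tool_pos'],s['tcp_rot'],s['contact_force'])
for n in('scene','top'): print(cam_pose(n)[0].round(3))
print(camera_info('wrist'))
E
```

```text
0.1 [0.1763556  0.67707175 0.22136848] [ 1.27067097e-01  9.91894011e-01 -4.67456748e-04 -7.09279064e-05] [-0.20541006 -0.50236905  0.55375354]
[[-0.843  0.392 -0.369  0.247]
 [-0.538 -0.62   0.571  0.648]
 [-0.005  0.68   0.733  0.703]
 [ 0.     0.     0.     1.   ]]
[[ 0.015  0.99  -0.138  0.434]
 [-1.     0.013 -0.018  0.157]
 [-0.016  0.138  0.99   0.897]
 [ 0.     0.     0.     1.   ]]
{'fx': 358.72402489260855, 'fy': 358.72402489260855, 'cx': 281.15988318430465, 'cy': 212.68813651693108, 'distortion': array([0.01481132, 0.        , 0.        , 0.        , 0.        ]), 'T_tool_cam': array([[-6.38993958e-04,  9.67849246e-01,  2.51530175e-01,
         7.16823259e-02],
       [ 9.99999696e-01,  7.31002056e-04, -2.72357086e-04,
        -2.97078421e-04],
       [-4.47469675e-04,  2.51529924e-01, -9.67849419e-01,
        -1.62343201e-01],
       [ 0.00000000e+00,  0.00000000e+00,  0.00000000e+00,
         1.00000000e+00]])}
```

View pics/scene0.png

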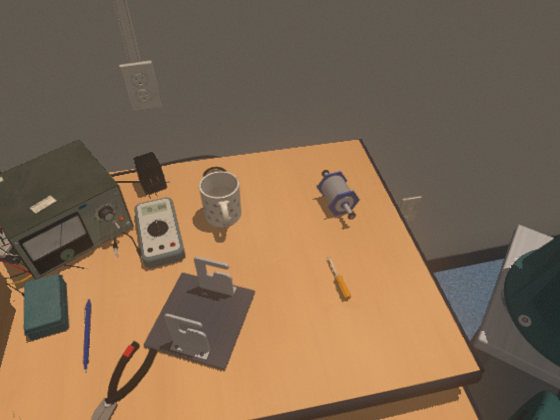

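View pics/top0.png

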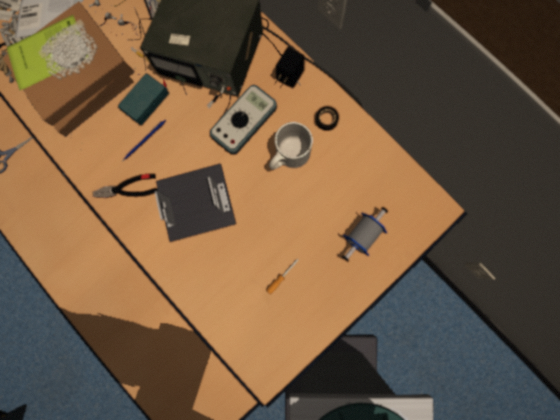

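Scene and top pictures agree. In the top picture the reel is at (363,233) with cap ends at about (345,256) and (382,210), the stand's base is centred at (196,202) with its plates on the left and right, the mug is at (292,145) and the driver at (281,277).

```bash
python3 - <<'E'
from h import *
z=np.load('pics/top0.npz'); p,d=z['p'],z['d']
v,u=np.mgrid[:420,:560]
P=np.zeros((420,560,3)); o,dr=rays('top',np.c_[u.ravel(),v.ravel()]); P=(o+dr*d.reshape(-1,1)).reshape(420,560,3)
hsv=cv2.cvtColor(p,cv2.COLOR_RGB2HSV)
wood=(hsv[...,1]>90)&(hsv[...,0]<25)
# stand
box=(u>152)&(u<245)&(v>155)&(v<250)
m=(box&~wood).astype(np.uint8); m=cv2.morphologyEx(m,cv2.MORPH_OPEN,np.ones((5,5),np.uint8))
c=max(cv2.findContours(m,0,2)[0],key=cv2.contourArea)
q=onplane('top',c.reshape(-1,2),0.01)[:,:2].astype(np.float32)
print('base',cv2.minAreaRect(q),'z',np.median(P[...,2][m>0]))
b=cv2.boxPoints(cv2.minAreaRect(q));print(b)
hi=box&(P[...,2]>0.085)&(P[...,2]<.12); print('plates n',hi.sum())
n,l,st,ce=cv2.connectedComponentsWithStats(hi.astype(np.uint8))
for i in range(1,n):
    if st[i,4]>8:
        x=P[l==i]; print(st[i,4],x.mean(0).round(4),cv2.minAreaRect(x[:,:2].astype(np.float32)))
# reel
box=(u>325)&(u<400)&(v>195)&(v<270); m=box&~wood
m=cv2.morphologyEx(m.astype(np.uint8),cv2.MORPH_OPEN,np.ones((3,3),np.uint8))
x=P[(m>0)&(P[...,2]>.015)]; print('reel',len(x),x.mean(0).round(4),cv2.minAreaRect(x[:,:2].astype(np.float32)),x[:,2].max())
c=max(cv2.findContours(m,0,2)[0],key=cv2.contourArea); print(cv2.minAreaRect(c))
blue=box&(hsv[...,0]>105)&(hsv[...,0]<135)&(hsv[...,1]>100)
x=P[blue];print('blue',blue.sum(),x.mean(0),cv2.minAreaRect(x[:,:2].astype(np.float32)))
E
```

```text
base ((0.577855110168457, 0.38929417729377747), (0.14474192261695862, 0.16513539850711823), 15.959172248840332) z 0.009954656891040303
[[0.48557132 0.44878098]
 [0.53097564 0.29001024]
 [0.6701389  0.32980737]
 [0.6247346  0.4885781 ]]
plates n 191
84 [0.5894 0.3271 0.0981] ((0.5895990133285522, 0.32760199904441833), (0.06424577534198761, 0.0045462604612112045), 16.184024810791016)
107 [0.5578 0.4383 0.0974] ((0.557642936706543, 0.43905338644981384), (0.06255923211574554, 0.005078208167105913), 16.58505630493164)
reel 948 [0.5087 0.0024 0.0518] ((0.4785493016242981, 0.041295893490314484), (0.07464928925037384, 0.2365771234035492), 38.427024841308594) 0.8972593792939032
((364.25494384765625, 233.29953002929688), (29.199296951293945, 62.620174407958984), 39.28940963745117)
blue 74 [0.49377867 0.01470408 0.05844264] ((0.507537305355072, 0.0007636174559593201), (0.050637561827898026, 0.06791040301322937), 46.61429977416992)
```

```bash
cat >> h.py <<'E'
def down(a):
    y=np.array([np.cos(a),np.sin(a),0]); x=np.array([-np.sin(a),np.cos(a),0])
    return R.from_matrix(np.c_[x,y,[0,0,-1]]).as_quat()
def look(name):
    s=manip.observe(); p,d=camera('wrist'); save(p,name+'.png')
    v,u=np.mgrid[:420,:560]; o,dr=rays('wrist',np.c_[u.ravel(),v.ravel()],s)
    P=(o+dr*d.reshape(-1,1)).reshape(420,560,3); np.savez('pics/'+name+'.npz',p=p,d=d,P=P,pos=s['tool_pos'],rot=s['tcp_rot']); return p,d,P
E
python3 - <<'E'
from h import *
manip.goto([0.574,0.383,0.30],down(np.radians(16))); manip.hold(.2); look('stand')
manip.goto([0.508,0.002,0.22],down(np.radians(51))); manip.hold(.2); look('reel')
s=manip.observe(); print(s['t'],s['qpos'],s['tool_pos'],s['contact_force'])
cv2.imwrite('pics/both.png',np.hstack([cv2.resize(cv2.imread(f'pics/{n}.png'),(400,300)) for n in('stand','reel')]))
E
```

```text
3.8833 [-4.11082011e-02  7.59753939e-02  2.11891610e+00  3.89258822e-06
  9.46558290e-01 -9.31811895e-01] [0.50824042 0.0024159  0.22005634] [0.09209094 0.58888452 0.99345887]
```

View pics/both.png

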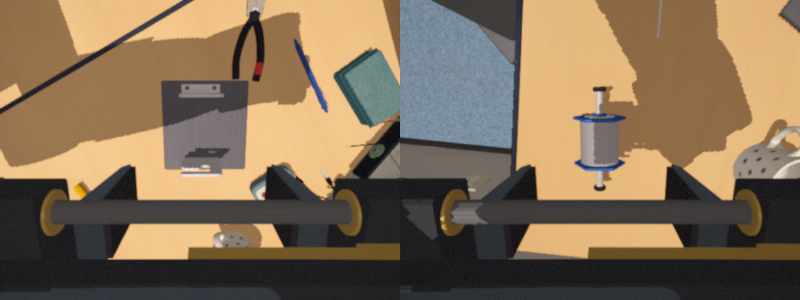

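The left half shows the stand whole, with plate tops at about (201,90) and (201,172). The right half shows the reel clear of the fingers, its caps at (600,90) and (600,187) and its axis nearly upright, so the yaw estimate is good.

```bash
python3 - <<'E'
from h import *
z=np.load('pics/stand.npz');p,P=z['p'],z['P']
c0=np.array([.578,.387]); near=np.hypot(P[...,0]-c0[0],P[...,1]-c0[1])<.13
hi=near&(P[...,2]>.092)&(P[...,2]<.11)
n,l,st,ce=cv2.connectedComponentsWithStats(hi.astype(np.uint8))
for i in range(1,n):
    if st[i,4]>20:
        x=P[l==i]; print('plate',st[i,4],x.mean(0).round(4),cv2.minAreaRect(x[:,:2].astype(np.float32)))
hsv=cv2.cvtColor(p,cv2.COLOR_RGB2HSV)
b=near&(P[...,2]>.004)&(P[...,2]<.016)&(hsv[...,1]<90)
b=cv2.morphologyEx(b.astype(np.uint8),cv2.MORPH_OPEN,np.ones((5,5),np.uint8))>0
print('base',b.sum(),cv2.minAreaRect(P[b][:,:2].astype(np.float32)),P[b][:,2].mean())
z=np.load('pics/reel.npz');p,P=z['p'],z['P']
near=(np.hypot(P[...,0]-.508,P[...,1])<.1)&(P[...,2]>.015)&(P[...,2]<.1)
x=P[near]; print('reel',len(x),x[:,2].max(),x.mean(0),cv2.minAreaRect(x[:,:2].astype(np.float32)))
r=near&(P[...,2]>.052); x=P[r]; print('top winding',cv2.minAreaRect(x[:,:2].astype(np.float32)),x.mean(0))
# line fit along crest & rod
r=near&(P[...,2]>.034)&(P[...,2]<.044); x=P[r]; 
hsv=cv2.cvtColor(p,cv2.COLOR_RGB2HSV); bl=near&(hsv[...,0]>105)&(hsv[...,0]<130)&(hsv[...,1]>120)
x=P[near]; C,a=cv2.minAreaRect(x[:,:2].astype(np.float32))[0],np.radians(141)
ax=np.array([np.cos(a),np.sin(a)]); 
for nm,m in(('all',near),('blue',bl)):
    t=(P[m][:,:2]-[.508,.002])@ax; w=(P[m][:,:2]-[.508,.002])@[-ax[1],ax[0]]
    print(nm,m.sum(),t.min(),t.max(),w.min(),w.max())
    if nm=='all':
        for lo,hi in((-.09,-.04),(.04,.09)):
            k=(t>lo)&(t<hi); print(lo,k.sum(),np.median(w[k]),w[k].mean(),t[k].mean())
        k=abs(t)<.028; print('wind w',w[k].min(),w[k].max())
print('driver/mug skip')
E
```

```text
plate 256 [0.557  0.4388 0.1003] ((0.5570277571678162, 0.4387335777282715), (0.06296247988939285, 0.003168947994709015), 15.949524879455566)
plate 351 [0.5892 0.3283 0.0985] ((0.5894647836685181, 0.3278197646141052), (0.06282060593366623, 0.004849415272474289), 15.659686088562012)
base 13131 ((0.5770274996757507, 0.390712708234787), (0.14847822487354279, 0.17046064138412476), 16.12700080871582) 0.009614298341322691
reel 5252 0.06587587298826514 [0.50693346 0.00069172 0.04961477] ((0.5094415545463562, -0.0015090182423591614), (0.07238811254501343, 0.14510875940322876), 51.337562561035156)
top winding ((0.5087892413139343, -0.001194685697555542), (0.05012231320142746, 0.06784633547067642), 50.904937744140625) [ 0.50889575 -0.0009841   0.05720604]
all 5252 -0.07589856362225222 0.06921127653591243 -0.03455911540795261 0.038201845671647514
-0.09 331 0.0011508626229260062 0.0015380499554305462 -0.06243313361776576
0.04 396 0.001994948293605652 0.0019893332207018524 0.05631994918148176
wind w -0.03393303762899562 0.03697500066165199
blue 693 -0.03618336683787216 0.034936745531487574 -0.031613409557944026 0.03693567542795333
driver/mug skip
```

```bash
python3 - <<'E'
from h import *
q=down(np.radians(51.3)); c=[.5093,-.0014]
manip.goto(c+[.12],q)
print(manip.move_straight(c+[.021],vel=.08,max_force=15), manip.observe()['tool_pos'])
manip.set_gripper(.045); s=manip.observe(); print(s['width'],s['grip_force'],s['contact_force'])
manip.move_straight(c+[.06],vel=.06); manip.move_straight(c+[.22],vel=.15)
s=manip.observe(); print(s['t'],s['width'],s['grip_force'],s['tool_pos'],s['contact_force'])
# pre-mouth: spindle at stand x=-0.11, z=.16
a=np.radians(16); xs=np.array([np.cos(a),np.sin(a)]); o=np.array([.5799,.3852])
manip.goto([*(o-.12*xs),.19],down(a)); manip.hold(.2)
p,d,P=look('held'); s=manip.observe(); print(s['t'],s['tool_pos'],s['width'],s['torque'])
p,d=camera('scene'); save(p,'scene1.png')
cv2.imwrite('pics/h1.png',np.hstack([cv2.resize(cv2.imread(f'pics/{n}.png'),(400,300)) for n in('held','scene1')]))
E
```

```text
False [ 0.50961715 -0.00141957  0.02142594]
0.05344455811251814 29.999094307422638 [0.08357732 0.46493692 2.67200516]
8.4333 0.053647049369119654 29.998035728931427 [ 0.50872263 -0.00138135  0.21908509] [ 0.51643885 -0.23928568 -4.82641972]
10.025 [0.46494376 0.35153433 0.19009394] 0.05361929923960658 [-0.12863418  0.0184458  -0.0097031 ]
```

View pics/h1.png

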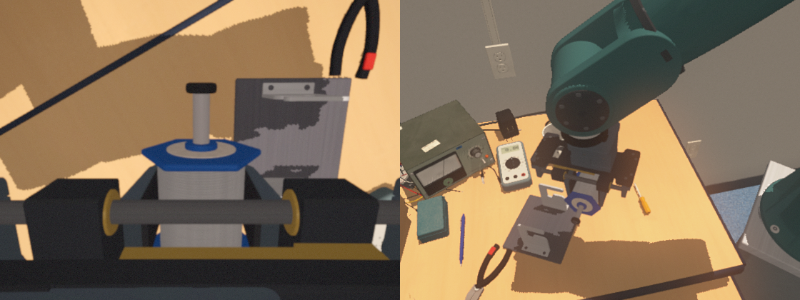

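The reel is held squarely between the pads, its +y end showing in the wrist picture at about (201,90)–(201,140). I'll check the spindle's tilt and height from depth.

```bash
python3 - <<'E'
from h import *
z=np.load('pics/held.npz');P=z['P']; a=np.radians(16); x=np.array([np.cos(a),np.sin(a),0]); y=np.array([-np.sin(a),np.cos(a),0])
Q=P-z['pos']; X,Y,Z=Q@x,Q@y,Q[...,2]
m=(abs(X)<.03)&(Z>-.02)&(Z<.05)&(Y>.03)&(Y<.1)
for lo in np.arange(.03,.084,.006):
    k=m&(Y>=lo)&(Y<lo+.006)
    if k.sum(): print(round(lo,3),k.sum(),'top z',np.percentile(Z[k],95).round(4),'x mid',((X[k].min()+X[k].max())/2).round(4),'w',np.ptp(X[k]).round(4))
print('ymax',Y[m&(abs(X)<.012)].max())
E
```

```text
0.03 5241 top z 0.0427 x mid 0.0 w 0.0599
0.036 603 top z 0.02 x mid -0.0009 w 0.0194
0.042 335 top z 0.0161 x mid -0.0009 w 0.0099
0.048 349 top z 0.0162 x mid -0.0009 w 0.0097
0.054 352 top z 0.0164 x mid -0.0009 w 0.0096
0.06 360 top z 0.016 x mid -0.0009 w 0.0095
0.066 632 top z 0.0197 x mid -0.0009 w 0.0177
0.072 65 top z 0.019 x mid -0.0008 w 0.0159
ymax 0.07263491771036218
```

The spindle is level, 11 mm above the TCP and centred to within 1 mm. Next I insert it.

```bash
cat >> h.py <<'E'
a=np.radians(16); xs=np.array([np.cos(a),np.sin(a)]); ys=np.array([-xs[1],xs[0]]); so=np.array([.5799,.3852])
def tcp(x,z,y=0): return [*(so+(x+.0009)*xs+y*ys),z-.011]
def rep(t):
    s=manip.observe(); d=s['tool_pos'][:2]-so; f=s['contact_force']
    print(t,round(s['t'],2),'x %.4f y %.4f z %.4f'%(d@xs-.0009,d@ys,s['tool_pos'][2]+.011),'f',(f[:2]@xs).round(1),(f[:2]@ys).round(1),f[2].round(1),'w',s['width'])
E
python3 - <<'E'
from h import *
manip.move_straight(tcp(-.12,.080),vel=.1); rep('front')
print(manip.move_straight(tcp(-.03,.080),vel=.06,max_force=8)); rep('mouth')
print(manip.move_straight(tcp(.010,.080),vel=.03,max_force=8)); rep('back')
E
```

```text
front 11.43 x -0.1196 y 0.0002 z 0.0806 f 0.0 -0.2 -4.6 w 0.0537110360674421
False
mouth 13.08 x -0.0303 y 0.0000 z 0.0800 f 0.5 -0.2 -3.9 w 0.05341986640649881
True
back 14.07 x 0.0008 y -0.0003 z 0.0790 f -0.4 0.4 -4.8 w 0.05323390987378289
```

```bash
python3 - <<'E'
from h import *
manip.move_straight(tcp(-.0008,.080),vel=.02); rep('centre')
print(manip.move_straight(tcp(-.0008,.058),vel=.025,max_force=8)); rep('down')
p,d=camera('scene'); save(cv2.resize(p[200:400,100:340],(720,600)),'s2.png')
E
```

```text
centre 14.32 x -0.0008 y 0.0000 z 0.0800 f 0.8 1.3 -4.8 w 0.05368916899093363
True
down 15.02 x -0.0009 y -0.0000 z 0.0617 f -1.5 -0.3 7.9 w 0.053698131199744245
```

View pics/s2.png

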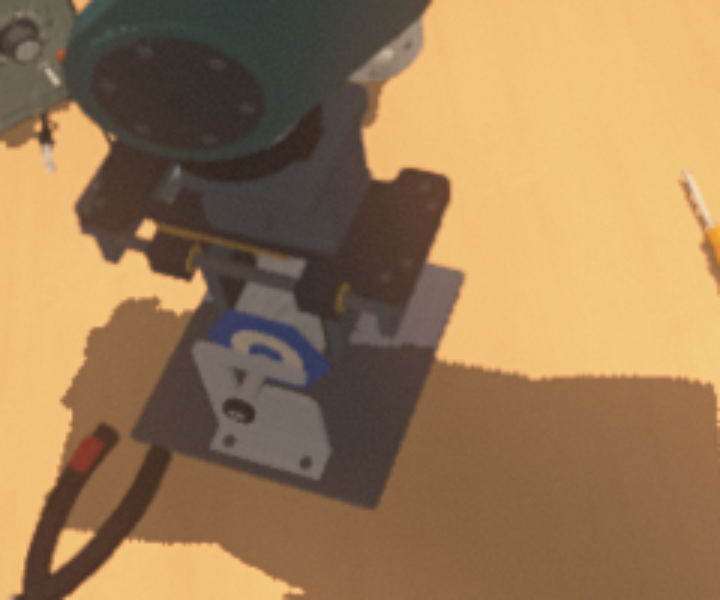

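The cap at (238,408) sits outside the plate in the seat, and the spindle stopped at a height of 61.7 mm, so it is home. Now I release it, back off and check.

```bash
python3 - <<'E'
from h import *
manip.set_gripper(.088); rep('open')
s=manip.observe(); p0=s['tool_pos']
manip.move_straight([p0[0],p0[1],.15],vel=.08,max_force=10); rep('up')
manip.move_straight([p0[0],p0[1],.26],vel=.15); manip.hold(.3)
p,d,P=look('final'); rep('top')
Q=P[...,:2]-so; X,Y,Z=Q@xs,Q@ys,P[...,2]
for sg in(1,-1):
    for lo,hi in((.040,.054),(.0605,.066),(.067,.073)):
        k=(sg*Y>lo)&(sg*Y<hi)&(abs(X)<.03)&(Z>.05)&(Z<.085)
        if k.sum(): print(sg,lo,k.sum(),'z',np.percentile(Z[k],95).round(4),'x',((X[k].min()+X[k].max())/2).round(4))
k=(abs(X)<.012)&(Z>.05)&(Z<.08)&(abs(Y)<.09); print(Y[k].min(),Y[k].max())
E
```

```text
open 15.76 x -0.0018 y -0.0003 z 0.0608 f -0.7 -0.6 -0.2 w 0.08757388816546834
up 17.16 x -0.0021 y -0.0004 z 0.1604 f 0.9 0.3 0.3 w 0.0882677431684537
top 18.39 x -0.0019 y -0.0003 z 0.2705 f 0.1 0.5 -0.0 w 0.08809063159664701
1 0.04 148 z 0.0672 x -0.001
1 0.0605 60 z 0.0672 x -0.0005
1 0.067 123 z 0.0706 x -0.0005
-1 0.04 105 z 0.0667 x -0.0008
-1 0.0605 36 z 0.0668 x -0.0008
-0.06504739729291231 0.07263455037856498
```

View pics/final.png

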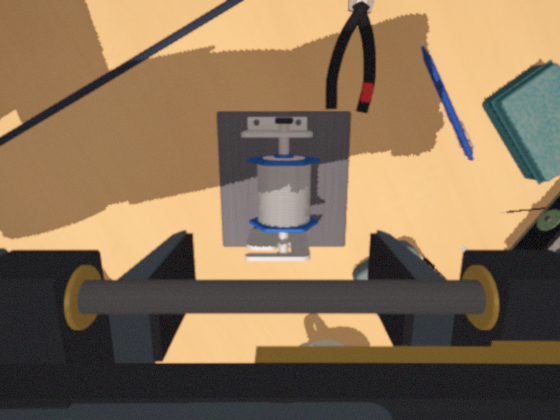

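The reel hangs square and centred in the stand at about (284,190), with both rod ends 67 mm high on top, so the spindle axis is at 62 mm. The gripper is clear of it.

```bash
python3 -c "
from h import *
print(workorder.job_done())"
```

```text
the job is handed in; nothing more can be done
None
```

The blue reel is in the stand, released, with its spindle measured about 1 mm from the seat point on both sides. I handed the job in at about 18 s of robot time; no verdict came back.

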